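# Hook a coin-cell tray under the test dock's lip and lower it home

## Task

Load the blue coin-cell tray into the grey test dock: keep it tilted, hook one of its short edges under the yellow retaining lip, then swing the other edge down until the tray lies flat on the dock's floor inside the stops, and let go. Lower it all the way, do not let it drop, and leave the dishes, vial, bottles and tub round about where they are.

Things in the scene. Friction and masses are not known exactly. Their poses are not given: they have to be found in the camera images.
- tray: Loose blue plate 140 mm (its x) by 90 mm (its y) by 6 mm thick with metal coin cells fixed in it, lying flat on the worktop. Origin: centre of its underside; z is up. Across its middle stands a white grip rib 12 mm thick (along the tray's x), 60 mm long (along its y), from the plate's top (6 mm) to 46 mm above the underside. The tray is the same turned half round: either short edge may be hooked. It weighs 0.15 to 0.31 kg.
- edge_a (a point): Middle of the tray's short edge at its -x end, on the underside (tray x = -70 mm, z = 0).
- edge_b (a point): Middle of the tray's short edge at its +x end, on the underside (tray x = +70 mm, z = 0).
- dock: Fixed grey test dock on the worktop, 176 mm (its x) by 124 mm (its y). Origin: centre of its underside on the worktop. Its floor, an aluminium platform, is 30 mm above the worktop. At its -x end, towards the robot, a dark wall carries the yellow retaining lip, which reaches over the floor; at its +x end are two dark stops 14 mm high; along both y sides are rails 8 mm high. It stands turned by up to 0.25 rad about z.
- pocket (a point): Centre of the dock's floor (30 mm above the worktop), with the dock's axes. The pocket runs from the wall under the lip at x = -73 mm to the stops at x = +73 mm, and 98 mm between the rails (y = -49 to +49 mm): the tray has 3 mm play at each end and 4 mm at each side. A tray fully home has its origin here.
- lip_edge (a point): Middle of the free lower edge of the lip, at pocket x = -61 mm, z = +15 mm: the lip overhangs the floor by 12 mm with 15 mm clear below it, and is 4 mm thick and 110 mm long along y. The opening between lip and stops is 134 mm, so the tray cannot be set straight down.
- petri_a: Clear dish, 60 mm across, 13 mm high; a bystander. Origin: centre of its underside.
- petri_b: A second clear dish, 60 mm across, 13 mm high; a bystander. Origin: centre of its underside.
- vial_1: Glass vial with a grey cap, 28 mm across, 59 mm high; a bystander. Origin: centre of its underside.
- dropper_bottle: White bottle with a red cap, 52 mm across, 110 mm high; a bystander. Origin: centre of its underside.
- tub_white: White tub with a blue lid, 64 mm across, 66 mm high; a bystander. Origin: centre of its underside.
- bottle_amber_b: Brown bottle with a white cap, 48 mm across, 100 mm high, behind the dock; a bystander. Origin: centre of its underside.
Things that resemble listed ones, but are neither listed nor needed, are in the scene too. What is shaped like the tray but brown is not meant.

How it is judged:
By the outcome, as a careful person would: the job done as asked, in the order asked, and still so for the second after the job is handed in, with the robot touching nothing.
It also fails if it takes over 38 s, if anything falls off the work surface, if the arm or the gripper's body presses on something with over 40 N, if the wrist force passes 120 N, or if a joint passes its speed limit or range.

## Robot

A 6-joint arm with a two-finger parallel gripper is mounted at the origin on a cart in front of the work surface, level with it; the furniture and walls round the work are solid. World frame = base frame: x ahead of the robot, y to its left, z up, the work surface at z = 0. Lengths are in mm, angles in rad, forces in N, time in s.
With the tool pointing down it reaches from about 275 to 750 mm from the base axis. Payload 10.2 kg.
Tool frame: the origin (TCP) lies at the very end of the fingers, on their centre line; the grasp point (between the pads) lies 19 mm behind it (ctrl.grip_depth is the distance from the TCP to the grasp point, in mm); z points along the fingers, x is the direction in which the jaws open and shut, and the axes are right-handed (so a half turn about z gives the same grasp; the last joint's range is limited). The gripper opens to 85 mm and grips with 20 to 120 N. Pads are 22 mm wide; open, the fingers measure 114 mm over their backs; the gripper's body (76 mm by 85 mm) begins 54 mm behind the grasp point. The pads swing forward as they close: fully open they stand 13 mm farther back than shut.
Start: joints at [-1.333, 0.313, 1.498, -0, 1.331, -0.223], TCP at [233.438, -470.253, 231.294] pointing down, gripper open.
Joint ranges: [-2.94, 2.94], [-0.97, 2.17], [0.19, 2.56], [-1.23, 4.37], [0.02, 3.11], [-2.88, 2.88]. Speed limits (rad/s): [2.39, 2.39, 3.01, 3.14, 3.14, 3.14].

## Interface

Orientations are given as a unit quaternion [w, x, y, z].
In Python, from rig import ctrl gives the robot as it stands.
- The arm moves only by the tool play_rows, never from a script. Its argument "motion" is a list of rows, each a list of 2 entries, a list of its own where there are three numbers: the shift along the tool's x, y, z in mm, then the turn, a rotation vector about the tool's x, y, z in degrees. A call has 1 to 20 rows; each row shifts and turns the commanded pose from where the row before left it, along the tool's axes as they then stand; what a row does not reach is not made up. A row lasts 1/12 s, in which the tool goes at most 41.7 mm and 7.16 degrees, less where a joint would pass 70% of its speed; a pose out of reach is approached as far as the arm can. A call with a gripper value outside its range is refused whole. "fingers" is the finger opening in mm, from 0 to 85.4, set as the call begins (left out, the last holds). The fingers move at their own pace and stop on an object; "squeeze" is the grip in N (left out, the last holds). Time passes only in rows, so rows that do not move let the fingers close. It gives the time, the measured TCP pose, the force and the opening at its end, in the units of the state.
- ctrl.sense(): the state, without advancing time (a new reading comes with each control period).
- ctrl.capture(name): name is "scene" or "top" or "wrist"; returns the picture (384x512x3 uint8, red, green, blue); there is no depth.
- ctrl.get_calibration(name): a dict with "K" (3x3 intrinsics, pixels), "R" (3x3) and "t" (3): a world point X has camera coordinates R X + t; the wrist camera has in their place "tool_from_camera" (4x4, takes a point from camera to tool coordinates, whose origin is the TCP and whose axes are the tool frame's). Camera axes: x right, y down, z forward; pixel columns grow to the right and rows downward; lengths in mm; the calibration is good to about 2 mm. A picture is of the moment at which its call begins: read the wrist's pose just before it. get_calibration takes no time and is no camera call.
- ctrl.finish_job(): hands the job in, once; it reports no verdict.
Trained networks look in the newest picture that a camera, given by its name, has taken for a name from the list of things; names that differ only in an ending like _2 or _b are one class to them, and where a whole thing is asked for, a point or a joint stands for the part that bears it (a point fixed in the world has none). Each returns a list of dicts, best first, with "p" (0 to 1); they miss things now and then, are a little off and sometimes report something else, mostly with a low value. They report only what shows in the picture. A call takes as long as a camera call. They do not tell look-alikes from the thing itself.
- ctrl.spot_in(camera, name): "position" ([column, row] as shares, 0 to 1, of the picture: columns of its width, rows of its height, amid what is visible of it).
The state is a dict: "time_s": time; "joints": joint angles; "dq": joint speeds; "tau": joint torques, N m; "eef_pos": TCP position; "ee_rot": TCP orientation; "force": force on the tool from outside, world axes, zero at the start; "wrist_torque": the same for the moment, N m; "grip_width": opening from 0.0 (shut) to 1.0 (fully open).
Only numpy, scipy, OpenCV 4.12 (cv2) and the standard library are available. Lean on these libraries where they do the work, as an engineer would, in place of code of your own. Each camera call takes 0.05 s, during which the arm holds its last target. There are 200 camera calls.

## Working session

There is one attempt and no reset: what is moved stays moved. The work goes in short steps, Python scripts to look and compute and a tool call to move; the robot and the scene stay as the last step left them, time stands still between calls to the robot, and variables do not carry over. Pictures are saved under pics/ and viewed, about 8 in all and at most 12, crops included, and the job is handed in when it is done.

Besides the shell and the picture viewer there is one more tool, called after ">>>" as name([rows], argument=value, ...), one row to a line, values as JSON. play_rows: Moves the arm, as the interface text tells. Its arguments: {"type":"object","properties":{"motion":{"type":"array"},"fingers":{"type":"number"},"squeeze":{"type":"number"}},"required":["motion"]}

```bash
mkdir -p pics; ls; python3 - <<'E'
from rig import ctrl
import cv2,numpy as np
s=ctrl.sense();print(s)
ims=[]
for n in("scene","top"):
    im=ctrl.capture(n);ims.append(im);cv2.imwrite(f"pics/{n}0.png",im[:,:,::-1])
    c=ctrl.get_calibration(n);print(n,{k:np.round(v,4).tolist() for k,v in c.items()})
    for t in("tray","dock","pocket","lip_edge","petri_a","vial_1","dropper_bottle","tub_white","bottle_amber_b"):
        print(t,[(round(d["p"],2),[round(d["position"][0]*512),round(d["position"][1]*384)]) for d in ctrl.spot_in(n,t)][:4])
print(ctrl.get_calibration("wrist"))
E
```

```text
pics
{'time_s': 0.0, 'joints': array([-1.33340980e+00,  3.13455808e-01,  1.49845394e+00,  6.20234267e-05,
        1.33101544e+00, -2.23413964e-01]), 'dq': array([ 0.0004526 , -0.00046425, -0.00089558,  0.00112506,  0.00126879,
       -0.0008444 ]), 'tau': array([-1.18732933e-03, -4.12271404e+01, -2.59743083e+01, -3.03975366e-04,
        4.17719653e-03, -2.00591893e-05]), 'eef_pos': array([ 233.382343  , -469.97973304,  230.72576558]), 'ee_rot': array([-4.89266698e-04,  8.49897456e-01, -5.26947692e-01, -4.53255002e-04]), 'force': array([ 0.21315194, -0.46502753,  0.50269852]), 'wrist_torque': array([ 0.0167755 ,  0.03736131, -0.00196249]), 'grip_width': 0.9993076934339599}
scene {'K': [[366.8216, 0.0, 252.8316], [0.0, 366.8216, 196.5713], [0.0, 0.0, 1.0]], 'R': [[-0.7695, -0.6386, -0.0006], [-0.3533, 0.4266, -0.8326], [0.532, -0.6405, -0.5539]], 't': [707.5639, 65.6666, 1030.2076]}
tray [(0.9, [289, 224]), (0.81, [203, 289]), (0.34, [293, 176])]
dock [(0.74, [259, 251]), (0.63, [291, 179]), (0.4, [232, 227])]
pocket [(0.84, [293, 181])]
lip_edge [(0.97, [293, 175])]
petri_a [(0.81, [3
[... 566 characters left out ...]
ri_a [(0.83, [310, 256]), (0.55, [335, 251]), (0.4, [298, 123])]
vial_1 [(0.52, [203, 230])]
dropper_bottle [(0.61, [206, 202])]
tub_white []
bottle_amber_b [(0.62, [299, 123])]
{'K': array([[323.9147213 ,   0.        , 253.03477428],
       [  0.        , 323.9147213 , 191.14280275],
       [  0.        ,   0.        ,   1.        ]]), 'tool_from_camera': array([[ 9.99999973e-01, -2.16776830e-04, -8.20844191e-05,
         1.17121052e-01],
       [ 2.30743429e-04,  9.64678721e-01,  2.63429139e-01,
        -6.71019302e+01],
       [ 2.20797589e-05, -2.63429151e-01,  9.64678746e-01,
        -1.41982553e+02],
       [ 0.00000000e+00,  0.00000000e+00,  0.00000000e+00,
         1.00000000e+00]])}
```

```bash
python3 - <<'E'
import cv2,numpy as np
im=cv2.imread("pics/top0.png");c=im[90:310,100:400]
cv2.imwrite("pics/topc.png",cv2.resize(c,(795,583),interpolation=cv2.INTER_CUBIC))
E
```

```text
(no output)
```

View pics/scene0.png

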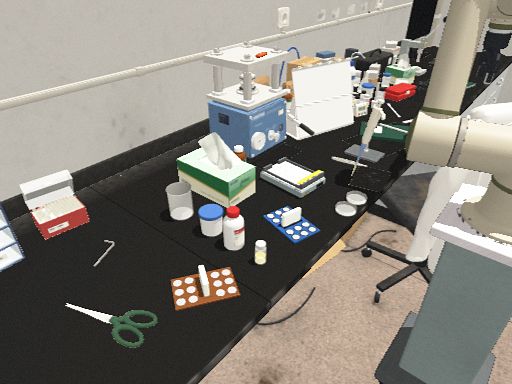

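View pics/topc.png

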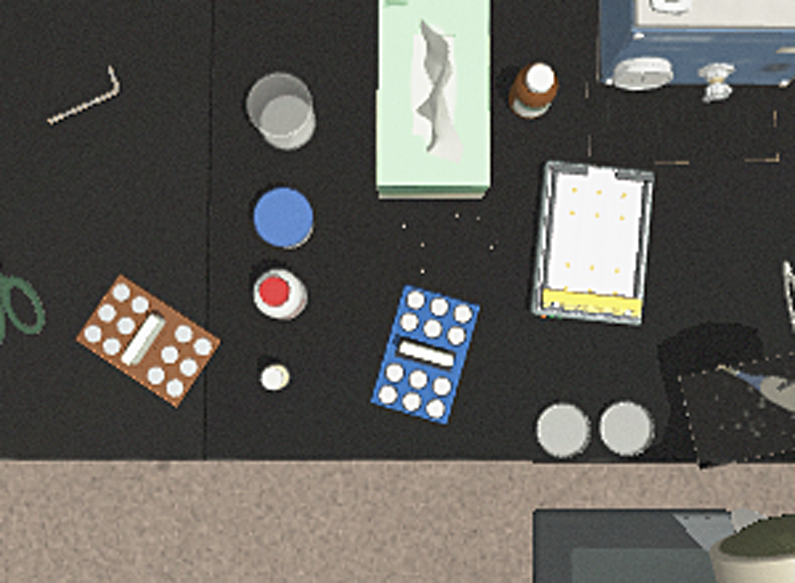

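The blue tray is at top-view pixel (261,223) and scene pixel (290,222). The brown tray at top (155,218) and scene (205,289) is a look-alike. The dock is at top (324,182), with the yellow lip on its robot-facing side. The dishes are at about (312,252) and (336,251), and the amber bottle is behind the dock at (300,123).

```bash
cat > h.py <<'E'
from rig import ctrl
import cv2,numpy as np
from scipy.spatial.transform import Rotation as Ro
def cam(n,s=None):
    c=ctrl.get_calibration(n);K=c["K"]
    if n=="wrist":
        T=c["tool_from_camera"];q=s["ee_rot"];Rw=Ro.from_quat([*q[1:],q[0]]).as_matrix()
        Rc=Rw@T[:3,:3];o=Rw@T[:3,3]+s["eef_pos"]
    else: Rc=c["R"].T;o=-Rc@c["t"]
    return K,Rc,o
def back(C,px,z):
    K,R,o=C;px=np.atleast_2d(px).astype(float)
    d=np.c_[px,np.ones(len(px))]@np.linalg.inv(K).T@R.T
    return o+d*((z-o[2])/d[:,2])[:,None]
def proj(C,X):
    K,R,o=C;p=(np.atleast_2d(X)-o)@R@K.T
    return p[:,:2]/p[:,2:]
def comp(mask,near):
    n,l,st,ce=cv2.connectedComponentsWithStats(mask.astype(np.uint8))
    ok=[i for i in range(1,n) if st[i,4]>60]
    i=min(ok,key=lambda i:np.hypot(*(ce[i]-near)));return l==i
def rect(C,m,z):
    ys,xs=np.nonzero(m);P=back(C,np.c_[xs,ys],z)[:,:2].astype(np.float32)
    (c,wh,a)=cv2.minAreaRect(cv2.convexHull(P))
    if wh[0]<wh[1]: a+=90;wh=wh[::-1]
    a=(a+90)%180-90
    return np.round(c,1),np.round(wh,1),round(a,2)
def hsv(im):
    h=cv2.cvtColor(im,cv2.COLOR_RGB2HSV).astype(int);return h[...,0],h[...,1],h[...,2]
E
python3 - <<'E'
from h import *
for n,tp,yp in(("top",(261,223),(324,204)),("scene",(290,224),(310,178))):
    im=cv2.imread(f"pics/{n}0.png")[:,:,::-1].copy();h,s,v=hsv(im);C=cam(n)
    m=comp(cv2.morphologyEx(((h>100)&(h<125)&(s>120)&(v>50)).astype(np.uint8),cv2.MORPH_CLOSE,np.ones((3,3))),tp)
    print(n,"tray",rect(C,m,6))
    m=comp((h>20)&(h<35)&(s>120),yp);print("lip",m.sum(),rect(C,m,49))
# dock corners (crop px 4 outer corners at wall/lip bottom, stop tops)
C=cam("top");p=lambda x,y:(100+x/2.65,90+y/2.65)
print(np.round(back(C,[p(543,290),p(643,298),p(533,315),p(640,325)],49),1).tolist())
print(np.round(back(C,[p(553,168),p(650,175)],44),1).tolist())
s=ctrl.sense();print(s["eef_pos"],s["time_s"])
E
```

```text
top tray (array([453.8, 399.9]), array([140.8,  90. ]), -16.17)
lip 156 (array([515.4, 218.5]), array([108.6,  18.1]), 84.7)
scene tray (array([451.8, 401.5]), array([145. ,  94.1]), -15.97)
lip 78 (array([511.4, 217.3]), array([112.8,  19.4]), 83.9)
[[522.8, 270.1, 49.0], [514.2, 159.7, 49.0], [495.2, 281.4, 49.0], [484.5, 163.5, 49.0]]
[[659.8, 256.9, 44.0], [652.3, 148.1, 44.0]]
[ 233.42290958 -470.25383347  231.30110113] 1.0
```

```bash
cat >> h.py <<'E'
def pose(s): q=s["ee_rot"];return s["eef_pos"],Ro.from_quat([*q[1:],q[0]])
def down(yaw,tilt=0):
    "tool down, x at yaw deg; tilt>0: tray +x edge raised (about pocket y)"
    a=np.radians(yaw);x=[np.cos(a),np.sin(a),0];y=[np.sin(a),-np.cos(a),0]
    return Ro.from_matrix(np.c_[x,y,[0,0,-1]])*Ro.from_rotvec([0,tilt,0],degrees=True)
def delta(s,P,R):
    p,r=pose(s) if isinstance(s,dict) else s
    return "shift",np.round(r.inv().apply(np.array(P)-p),1).tolist(),"turn",np.round((r.inv()*R).as_rotvec(degrees=True),2).tolist()
E
python3 - <<'E'
from h import *
s=ctrl.sense();p,r=pose(s)
print(delta(s,[585,212,380],down(-5.5)), delta(s,[475,0,380],r))
print(down(0,15).apply([1,0,0]))
E
```

```text
('shift', [-454.8, -618.3, -148.7], 'turn', [0.0, 0.0, -58.1]) ('shift', [-313.8, -425.5, -148.7], 'turn', [0.0, 0.0, 0.0])
[0.96592583 0.         0.25881905]
```

>>> play_rows([
  [[0, 0, -37], [0, 0, 0]],
  [[-20, -27, -24], [0, 0, 0]],
  [[-24, -32.5, -22], [0, 0, 0]],
  [[-24, -32.5, -22], [0, 0, 0]],
  [[-24, -32.5, -22], [0, 0, 0]],
  [[-24, -32.5, -22], [0, 0, 0]],
  [[-24, -32.5, 0], [0, 0, 0]],
  [[-24, -32.5, 0], [0, 0, 0]],
  [[-24, -32.5, 0], [0, 0, 0]],
  [[-24, -32.5, 0], [0, 0, 0]],
  [[-24, -32.5, 0], [0, 0, 0]],
  [[-24, -32.5, 0], [0, 0, 0]],
  [[-24, -32.5, 0], [0, 0, 0]],
  [[-24, -32.5, 0], [0, 0, 0]],
  [[-24, -32.5, 0], [0, 0, 0]],
  [[-24, -32.5, 0], [0, 0, 0]],
  [[-24, -32.5, 0], [0, 0, 0]],
  [[-24, -32.5, 0], [0, 0, 0]],
  [[-24, -32.5, 0], [0, 0, 0]],
  [[-24, -32.5, 0], [0, 0, 0]],
])

```text
time_s: 2.67
eef_pos: [574.1, 195.3, 372.0]
ee_rot: [-0.0, 0.85, -0.527, 0.0]
force: [0.1, -0.9, -0.5]
grip_width: 0.995
```

>>> play_rows([
  [[0, 0, 15], [0, 0, -7.15]],
  [[0, 0, 25], [0, 0, -7.15]],
  [[0, 0, 25], [0, 0, -7.15]],
  [[0, 0, 25], [0, 0, -7.15]],
  [[0, 0, 25], [0, 0, -7.15]],
  [[0, 0, 25], [0, 0, -7.15]],
  [[0, 0, 25], [0, 0, -7.15]],
  [[0, 0, 15], [0, 0, -7.15]],
  [[0, 0, 0], [0, 0, -0.9]],
  [[0, 0, 0], [0, 0, 0]],
])

```text
time_s: 3.5
eef_pos: [573.7, 193.2, 192.1]
ee_rot: [0.0, 0.999, -0.049, -0.0]
force: [0.6, -0.4, 0.4]
grip_width: 1.005
```

```bash
python3 - <<'E'
from h import *
s=ctrl.sense();im=ctrl.capture("wrist");cv2.imwrite("pics/w1.png",im[:,:,::-1]);np.save("w1.npy",im)
import pickle;pickle.dump(s,open("w1.pkl","wb"))
print(s["time_s"],s["eef_pos"],s["ee_rot"],delta(s,[585,212,200],down(-5.5)))
cv2.imwrite("pics/w1b.png",cv2.resize(im[:,:,::-1],(768,576),interpolation=cv2.INTER_CUBIC))
E
```

```text
3.5 [573.65719174 193.15435678 192.07983803] [ 6.05406445e-05  9.98787354e-01 -4.92310655e-02 -3.46940093e-04] ('shift', [9.4, -19.9, -7.9], 'turn', [0.01, 0.04, -0.14])
```

View pics/w1b.png

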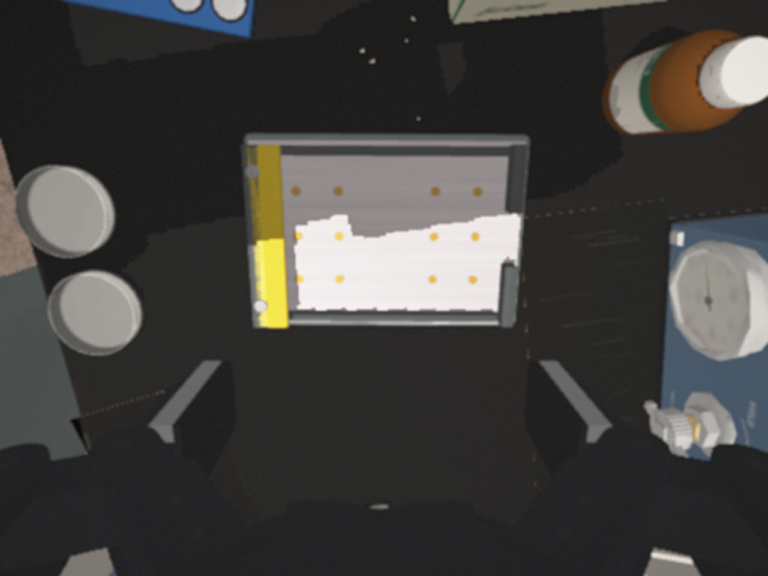

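```bash
python3 - <<'E'
from h import *
import pickle
s=pickle.load(open("w1.pkl","rb"));im=np.load("w1.npy");C=cam("wrist",s);h,S,v=hsv(im)
m=comp((h>20)&(h<35)&(S>120),(180,157))
# free (right) lip edge: rightmost yellow px per row, fit line at z=49
e=np.array([(np.nonzero(m[r])[0].max()+.5,r) for r in range(100,216)])
P=back(C,e,49)[:,:2];vx,vy,x0,y0=cv2.fitLine(P.astype(np.float32),cv2.DIST_HUBER,0,.01,.01).ravel()
print("yaw lip",np.degrees(np.arctan2(-vx,vy)) , np.ptp(P@[vx,vy]), rect(C,m,49))
ys,xs=np.nonzero(m);ey=[ys.min()-.5,ys.max()+.5];print(ey)
yaw=np.arctan2(-vx*np.sign(vy),abs(vy));R=np.array([[np.cos(yaw),-np.sin(yaw)],[np.sin(yaw),np.cos(yaw)]])
t=(P@[vx,vy]);mid=(back(C,[[181+6.5,ey[0]]],49)+back(C,[[191.5,ey[1]]],49))[0,:2]/2
c0=np.array([x0,y0]);d=np.array([vx,vy]);lipmid=c0+d*((mid-c0)@d)
dock=lipmid+R@[61,0];print("dock",dock,np.degrees(yaw))
# overlay
big=cv2.resize(im[80:225,155:360,::-1],None,fx=3.9,fy=3.9,interpolation=cv2.INTER_CUBIC)
def L(a,b,col):
    W=[np.r_[dock+R@q[:2],q[2]] for q in(np.array(a,float),np.array(b,float))]
    p=((proj(C,W)+.5-[155,80])*3.9*16).astype(int);cv2.line(big,tuple(map(int,p[0])),tuple(map(int,p[1])),col,1,cv2.LINE_AA,4)
L((-61,-55,49),(-61,55,49),(0,0,255));
L((73,-49,30),(73,49,30),(0,255,0));L((73,-49,44),(73,49,44),(255,255,0))
for y in(-49,49):L((-61,y,30),(73,y,30),(0,255,0));L((-61,y,38),(73,y,38),(255,0,255))
for a,b in(((-88,-62),(88,-62)),((88,-62),(88,62)),((88,62),(-88,62)),((-88,62),(-88,-62))):L((*a,0),(*b,0),(0,128,255))
cv2.imwrite("pics/ov.png",big)
E
```

```text
yaw lip -5.5972004 103.08045667190109 (array([510.2, 216.2]), array([109.5,  18.3]), 84.47)
[np.float64(96.5), np.float64(219.5)]
dock [579.84099123 209.29884376] -5.5972004
```

View pics/ov.png

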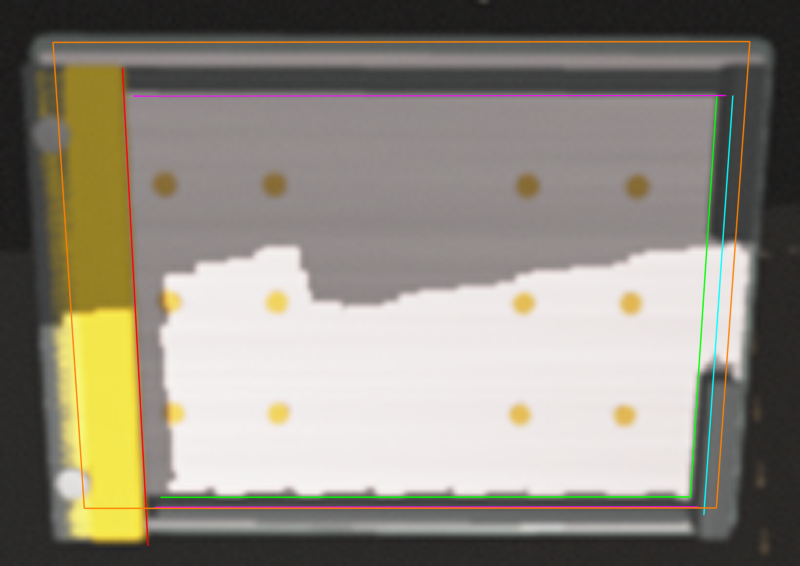

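```bash
python3 - <<'E'
from h import *
s=ctrl.sense();print(delta(s,[449,397,192],down(-16.1)))
E
```

```text
('shift', [-144.7, -190.3, 1.0], 'turn', [-0.03, -0.08, 10.4])
```

>>> play_rows([
  [[-24.1, -31.7, 0], [0, 0, 0]],
  [[-24.1, -31.7, 0], [0, 0, 0]],
  [[-24.1, -31.7, 0], [0, 0, 0]],
  [[-24.1, -31.7, 0], [0, 0, 0]],
  [[-24.1, -31.7, 0], [0, 0, 0]],
  [[-24.1, -31.7, 0], [0, 0, 0]],
  [[0, 0, 0], [0, 0, 5.2]],
  [[0, 0, 0], [0, 0, 5.2]],
  [[0, 0, 0], [0, 0, 0]],
  [[0, 0, 0], [0, 0, 0]],
], fingers=60)

```text
time_s: 4.38
eef_pos: [448.4, 396.6, 193.3]
ee_rot: [-0.001, 0.99, -0.138, 0.001]
force: [0.9, 0.2, -0.2]
grip_width: 0.704
```

```bash
python3 - <<'E'
from h import *
s=ctrl.sense();im=ctrl.capture("wrist");C=cam("wrist",s);h,S,v=hsv(im)
print(s["time_s"],s["eef_pos"],s["grip_width"])
m=comp(cv2.morphologyEx(((h>100)&(h<125)&(S>120)&(v>50)).astype(np.uint8),cv2.MORPH_CLOSE,np.ones((5,5))),(256,150))
r=rect(C,m,6);print(r)
c,yaw=r[0],np.radians(r[2]);R=np.array([[np.cos(yaw),-np.sin(yaw)],[np.sin(yaw),np.cos(yaw)]])
big=im[:,:,::-1].copy();big=cv2.resize(big,(768,576),interpolation=cv2.INTER_CUBIC)
for a,b,z,col in((140,90,6,(0,255,255)),(12,60,46,(0,0,255))):
    q=np.array([[-a,-b],[a,-b],[a,b],[-a,b]])/2
    p=(proj(C,np.c_[c+q@R.T,[z]*4])+.5)*1.5
    cv2.polylines(big,[p.round().astype(int)],True,col,1,cv2.LINE_AA)
cv2.imwrite("pics/w2.png",big)
print(delta(s,[*c,12],down(r[2])))
E
```

```text
4.3833 [448.38435272 396.55369406 193.29258185] 0.7040606712981584
(array([452.8, 400.1]), array([139.7,  89.9]), -15.9)
('shift', [3.0, -4.3, 181.3], 'turn', [-0.09, -0.09, 0.04])
```

View pics/w2.png

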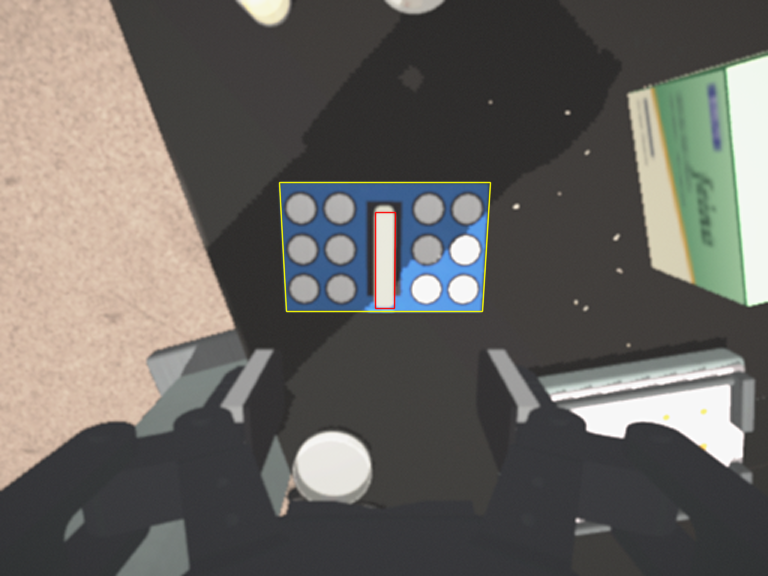

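>>> play_rows([
  [[1.5, -2.2, 30], [0, 0, 0]],
  [[1.5, -2.1, 40], [0, 0, 0]],
  [[0, 0, 40], [0, 0, 0]],
  [[0, 0, 35], [0, 0, 0]],
  [[0, 0, 20], [0, 0, 0]],
  [[0, 0, 14], [0, 0, 0]],
  [[0, 0, 0], [0, 0, 0]],
  [[0, 0, 0], [0, 0, 0]],
])

```text
time_s: 5.1
eef_pos: [452.5, 399.5, 13.3]
ee_rot: [0.0, 0.99, -0.138, -0.0]
force: [-0.4, -0.1, 0.6]
grip_width: 0.7
```

>>> play_rows([
  [[0, 0, 0], [0, 0, 0]],
  [[0, 0, 0], [0, 0, 0]],
  [[0, 0, 0], [0, 0, 0]],
  [[0, 0, 0], [0, 0, 0]],
  [[0, 0, 0], [0, 0, 0]],
  [[0, 0, 0], [0, 0, 0]],
  [[0, 0, 0], [0, 0, 0]],
  [[0, 0, 0], [0, 0, 0]],
], fingers=5, squeeze=70)

```text
time_s: 5.77
eef_pos: [452.4, 400.0, 14.0]
ee_rot: [-0.0, 0.99, -0.138, 0.001]
force: [-0.8, -0.3, 5.3]
grip_width: 0.126
```

```bash
cat >> h.py <<'E'
DK=np.array([579.8,209.3,30.]);DY=-5.6;H=14.
def goal(xa,za,tilt,ya=0):
    Rd=Ro.from_euler('z',DY,degrees=True);R=down(DY,tilt)
    # tool axes: tray x=tool x, tray y=-tool y, tray z=-tool z
    o=DK+Rd.apply([xa,ya,za])+R.apply([70,0,-H]);return o,R
E
python3 - <<'E'
from h import *
C=cam("top");p=lambda x,y:(100+x/2.65,90+y/2.65)
print("box",back(C,[p(378,197),p(490,197)],0)[:,:2],back(C,[p(378,187),p(490,187)],100)[:,:2])
s=ctrl.sense()
a=([430.,400,150],down(-16.0));print(delta(s,*a))
b=([430.,225,150],down(DY,0));print(delta(a,*b))
g=goal(-50,60,16);print(g[0],delta(b,*g))
for w in [(-50,3,16),(-70.5,2.5,16)]:
    n=goal(*w);print(n[0],delta(g,*n));g=n
E
```

```text
box [[632.89758649 453.10734392]
 [633.38223859 323.36979359]] [[628.6538027  451.80903692]
 [629.11229712 332.95541269]]
('shift', [-21.4, 6.0, -136.0], 'turn', [-0.06, -0.06, 0.1])
('shift', [48.2, 168.2, 0.0], 'turn', [0.0, 0.0, -10.4])
[593.1653026  207.98952062 122.75227865] ('shift', [164.0, 1.0, 27.2], 'turn', [0.0, 16.0, -0.0])
[593.1653026  207.98952062  65.75227865] ('shift', [-15.7, 0.0, 54.8], 'turn', [0.0, 0.0, 0.0])
[572.7631409  209.98997007  65.25227865] ('shift', [-19.8, -0.0, -5.2], 'turn', [0.0, 0.0, 0.0])
```

>>> play_rows([
  [[0, 0, -12], [0, 0, 0]],
  [[0, 0, -25], [0, 0, 0]],
  [[-7, 2, -33], [0, 0, 0]],
  [[-7, 2, -33], [0, 0, 0]],
  [[-7, 2, -33], [0, 0, 0]],
  [[8, 28, 0], [0, 0, 0]],
  [[8, 28, 0], [0, 0, 0]],
  [[8, 28, 0], [0, 0, 0]],
  [[8, 28, 0], [0, 0, 0]],
  [[8, 28, 0], [0, 0, 0]],
  [[8.2, 28.2, 0], [0, 0, 0]],
  [[0, 0, 0], [0, 0, -5.2]],
  [[0, 0, 0], [0, 0, -5.2]],
  [[0, 0, 0], [0, 0, 0]],
  [[0, 0, 0], [0, 0, 0]],
])

```text
time_s: 7.02
eef_pos: [430.3, 224.7, 149.4]
ee_rot: [-0.0, 0.999, -0.049, 0.0]
force: [0.3, 0.5, -2.6]
grip_width: 0.128
```

```bash
python3 - <<'E'
from h import *
s=ctrl.sense();print(s["time_s"],s["eef_pos"],s["force"],s["grip_width"]);print(delta(s,*goal(-50,60,16)))
im=ctrl.capture("wrist");C=cam("wrist",s);p,r=pose(s)
big=cv2.resize(im[:,:,::-1],(768,576),interpolation=cv2.INTER_CUBIC)
q=np.array([[-70,-45,8],[70,-45,8],[70,45,8],[-70,45,8]])
u=(proj(C,p+r.apply(q))+.5)*1.5
cv2.polylines(big,[u.round().astype(int)],True,(0,255,255),1,cv2.LINE_AA)
cv2.imwrite("pics/w3.png",big)
E
```

```text
7.0167 [430.34569826 224.67414143 149.3752521 ] [ 0.28924628  0.51068765 -2.63336428] 0.12760289189162619
('shift', [163.7, 0.6, 26.6], 'turn', [0.0, 15.99, -0.05])
```

View pics/w3.png

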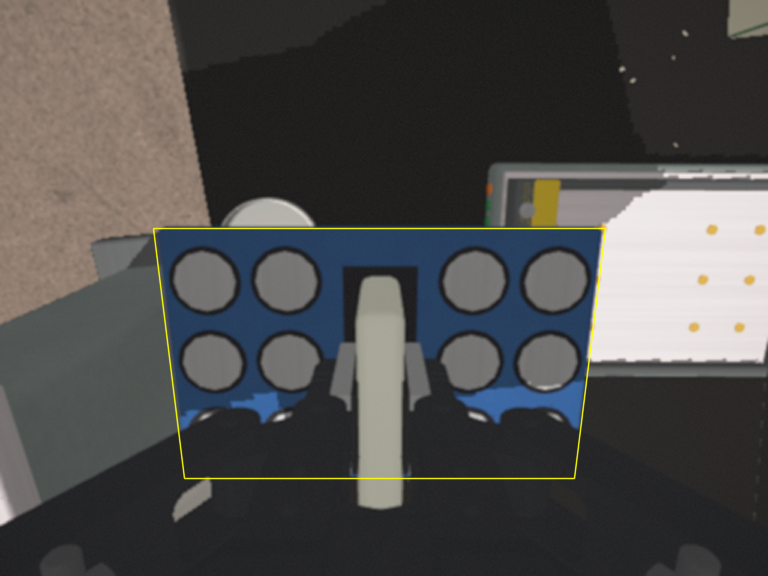

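>>> play_rows([
  [[23.7, 0, 0], [0, 0, 0]],
  [[35, 0, 0], [0, 0, 0]],
  [[35, 0, 0], [0, 0, 0]],
  [[35, 0, 10], [0, 0, 0]],
  [[25, 0, 10], [0, 0, 0]],
  [[10, 0.6, 6.6], [0, 0, 0]],
  [[0, 0, 0], [0, 4, 0]],
  [[0, 0, 0], [0, 4, 0]],
  [[0, 0, 0], [0, 4, 0]],
  [[0, 0, 0], [0, 4, 0]],
  [[0, 0, 0], [0, 0, 0]],
  [[0, 0, 0], [0, 0, 0]],
  [[0, 0, 0], [0, 0, 0]],
])

```text
time_s: 8.15
eef_pos: [593.7, 208.5, 122.7]
ee_rot: [0.007, 0.989, -0.048, 0.138]
force: [0.8, 0.2, -1.8]
grip_width: 0.128
```

```bash
python3 - <<'E'
from h import *
s=ctrl.sense();print(s["time_s"],s["eef_pos"],s["force"],s["wrist_torque"],s["grip_width"]);print(delta(s,*goal(-50,60,16)))
print(delta(s,*goal(-50,12,16)),delta(s,*goal(-50,3,16)))
E
```

```text
8.15 [593.70469392 208.53115192 122.67608542] [ 0.7960472   0.21359615 -1.80767845] [0.09517623 0.22103988 0.09663434] 0.12827058536682023
('shift', [-0.4, 0.6, -0.2], 'turn', [-0.03, 0.07, 0.05])
('shift', [-13.6, 0.6, 46.0], 'turn', [-0.03, 0.07, 0.05]) ('shift', [-16.1, 0.6, 54.6], 'turn', [-0.03, 0.07, 0.05])
```

>>> play_rows([
  [[-4, 0.3, 13.5], [0, 0, 0]],
  [[-4, 0.3, 14], [0, 0, 0]],
  [[-3.7, 0, 13], [0, 0, 0]],
  [[-1.4, 0, 5], [0, 0, 0]],
  [[-1.4, 0, 5], [0, 0, 0]],
  [[-1.4, 0, 4], [0, 0, 0]],
  [[0, 0, 0], [0, 0, 0]],
  [[0, 0, 0], [0, 0, 0]],
  [[0, 0, 0], [0, 0, 0]],
])

```text
time_s: 8.9
eef_pos: [593.4, 207.9, 66.3]
ee_rot: [0.007, 0.989, -0.048, 0.14]
force: [0.4, -0.2, -3.2]
grip_width: 0.13
```

```bash
python3 - <<'E'
from h import *
s=ctrl.sense();print(s["time_s"],s["eef_pos"],s["force"],s["wrist_torque"],s["grip_width"]);print(delta(s,*goal(-50,3,16)))
print(delta(s,*goal(-70.5,2.5,16)))
im=ctrl.capture("wrist");im2=ctrl.capture("scene")
cv2.imwrite("pics/m4.png",np.hstack([cv2.resize(im[:,:,::-1],(512,384)),cv2.resize(im2[140:220,245:345,::-1],(288,384),interpolation=cv2.INTER_CUBIC)]))
E
```

```text
8.9 [593.40188958 207.91958595  66.32346697] [ 0.35818493 -0.16163652 -3.22937862] [-1.78988945e-03  2.14915808e-01 -7.96881548e-05] 0.13036568079735458
('shift', [-0.4, -0.0, 0.5], 'turn', [-0.05, -0.06, 0.09])
('shift', [-20.2, -0.1, -4.7], 'turn', [-0.05, -0.06, 0.09])
```

View pics/m4.png

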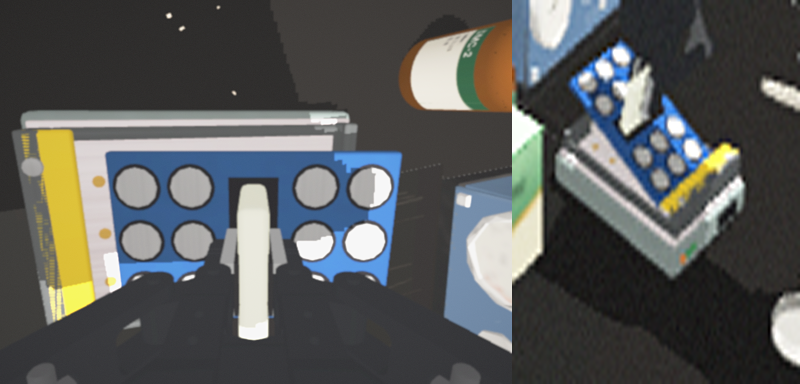

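>>> play_rows([
  [[-4, 0, -0.9], [0, 0, 0]],
  [[-5, 0, -1.2], [0, 0, 0]],
  [[-5, 0, -1.2], [0, 0, 0]],
  [[-4, 0, -1], [0, 0, 0]],
  [[-2, 0, -0.5], [0, 0, 0]],
  [[0, 0, 0], [0, 0, 0]],
  [[0, 0, 0], [0, 0, 0]],
  [[0, 0, 0], [0, 0, 0]],
])

```text
time_s: 9.67
eef_pos: [572.8, 209.8, 64.8]
ee_rot: [0.007, 0.989, -0.048, 0.139]
force: [1.2, -0.8, -2.2]
grip_width: 0.127
```

```bash
python3 - <<'E'
from h import *
s=ctrl.sense();print(s["time_s"],s["eef_pos"],s["force"],s["wrist_torque"],s["grip_width"]);print(delta(s,*goal(-70.5,2.5,16)))
g=goal(-70.5,2.5,16)
for w in [(-70.5,2.2,12),(-70.3,2,8),(-70.2,1.7,4),(-70,1.5,0)]:
    n=goal(*w);print(w,n[0],delta(g,*n));g=n
im=ctrl.capture("wrist");im2=ctrl.capture("scene")
cv2.imwrite("pics/m5.png",np.hstack([cv2.resize(im[:,:,::-1],(512,384)),cv2.resize(im2[140:220,245:345,::-1],(288,384),interpolation=cv2.INTER_CUBIC)]))
E
```

```text
9.6667 [572.77877838 209.78967888  64.83860131] [ 1.19640027 -0.79448871 -2.17316149] [0.02719254 0.20866897 0.02344816] 0.12740655982915905
('shift', [0.1, -0.2, -0.4], 'turn', [-0.03, -0.02, 0.09])
(-70.5, 2.2, 12) [574.88314708 209.78210164  60.44788477] ('shift', [0.7, -0.0, 5.2], 'turn', [0.0, -4.0, 0.0])
(-70.3, 2, 8) [576.88432349 209.58588458  55.60587003] ('shift', [1.0, -0.0, 5.2], 'turn', [-0.0, -4.0, 0.0])
(-70.2, 1.7, 4) [578.45932209 209.43145462  50.54884987] ('shift', [0.9, 0.0, 5.2], 'turn', [-0.0, -4.0, 0.0])
(-70, 1.5, 0) [579.8 209.3  45.5] ('shift', [1.0, -0.0, 5.1], 'turn', [-0.0, -4.0, -0.0])
```

View pics/m5.png

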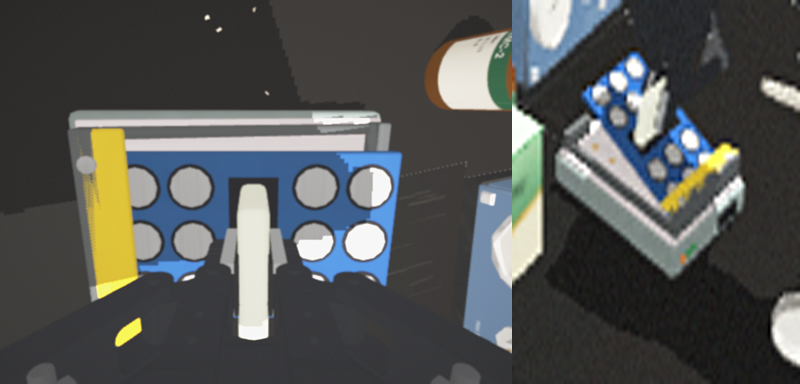

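The edge is under the lip and nothing is touching. Next I swing it down.

>>> play_rows([
  [[0.35, 0, 2.6], [0, -2, 0]],
  [[0.35, 0, 2.6], [0, -2, 0]],
  [[0.5, 0, 2.6], [0, -2, 0]],
  [[0.5, 0, 2.6], [0, -2, 0]],
  [[0.45, 0, 2.6], [0, -2, 0]],
  [[0.45, 0, 2.6], [0, -2, 0]],
  [[0, 0, 0], [0, 0, 0]],
  [[0, 0, 0], [0, 0, 0]],
])

```text
time_s: 10.43
eef_pos: [578.3, 209.1, 49.7]
ee_rot: [0.002, 0.998, -0.048, 0.035]
force: [0.1, 0.4, -2.1]
grip_width: 0.128
```

>>> play_rows([
  [[0.5, 0, 2.6], [0, -2, 0]],
  [[0.5, 0, 2.5], [0, -2, 0]],
  [[0, 0, 0], [0, 0, 0]],
  [[0, 0, 0], [0, 0, 0]],
  [[0, 0, 0], [0, 0, 0]],
])

```text
time_s: 10.85
eef_pos: [579.1, 209.3, 45.0]
ee_rot: [0.0, 0.999, -0.048, 0.001]
force: [-0.1, 0.3, -1.8]
grip_width: 0.125
```

```bash
python3 - <<'E'
from h import *
s=ctrl.sense();print(s["time_s"],s["eef_pos"],s["force"],s["wrist_torque"],s["grip_width"]);print(delta(s,*goal(-70,0,0)))
E
```

```text
10.85 [579.08954317 209.25640566  44.99074289] [-0.10292379  0.26382741 -1.78539425] [-0.00896436  0.01775007  0.01615028] 0.12496909021671317
('shift', [0.7, -0.1, 1.0], 'turn', [0.0, -0.07, 0.11])
```

Still held about 1 mm up, so I lower it slowly until it touches.

>>> play_rows([
  [[0, 0, 0.4], [0, 0, 0]],
  [[0, 0, 0.4], [0, 0, 0]],
  [[0, 0, 0], [0, 0, 0]],
  [[0, 0, 0], [0, 0, 0]],
])

```text
time_s: 11.18
eef_pos: [579.3, 209.2, 44.2]
ee_rot: [-0.0, 0.999, -0.048, 0.0]
force: [0.4, 0.7, -1.6]
grip_width: 0.127
```

>>> play_rows([
  [[0, 0, 0.4], [0, 0, 0]],
  [[0, 0, 0.2], [0, 0, 0]],
  [[0, 0, 0], [0, 0, 0]],
  [[0, 0, 0], [0, 0, 0]],
])

```text
time_s: 11.52
eef_pos: [579.3, 209.2, 44.0]
ee_rot: [-0.0, 0.999, -0.048, 0.0]
force: [-5.1, -1.5, 6.1]
grip_width: 0.127
```

>>> play_rows([
  [[0, 0, 0.3], [0, 0, 0]],
  [[0, 0, 0], [0, 0, 0]],
  [[0, 0, 0], [0, 0, 0]],
])

```text
time_s: 11.77
eef_pos: [579.4, 209.2, 44.0]
ee_rot: [0.0, 0.999, -0.048, 0.0]
force: [-5.3, -1.2, 7.9]
grip_width: 0.128
```

```bash
python3 - <<'E'
from h import *
s=ctrl.sense();print(s["time_s"],s["eef_pos"],s["force"],s["wrist_torque"],s["grip_width"]);print(delta(s,*goal(-70,0,0)))
im=ctrl.capture("wrist");im2=ctrl.capture("scene")
cv2.imwrite("pics/m6.png",np.hstack([cv2.resize(im[:,:,::-1],(512,384)),cv2.resize(im2[140:220,245:345,::-1],(288,384),interpolation=cv2.INTER_CUBIC)]))
E
```

```text
11.7667 [579.36064676 209.15950268  44.02483772] [-5.33231224 -1.24972196  7.85454605] [-0.08710599  0.76636226  0.08041988] 0.12849353016783893
('shift', [0.4, -0.2, 0.0], 'turn', [-0.0, -0.02, 0.11])
```

View pics/m6.png

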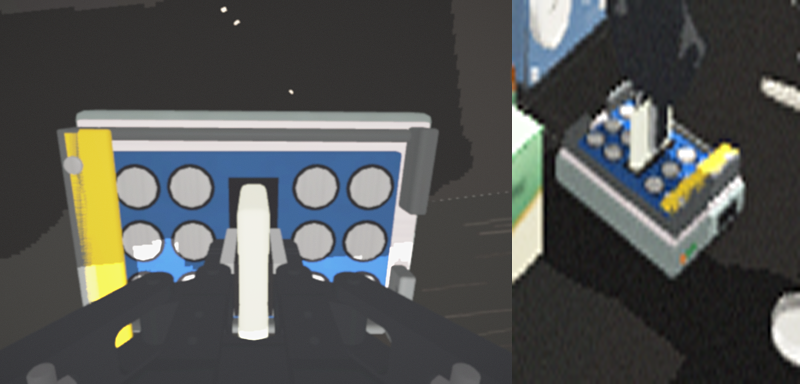

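>>> play_rows([
  [[0, 0, -0.2], [0, 0, 0]],
  [[0, 0, 0], [0, 0, 0]],
  [[0, 0, 0], [0, 0, 0]],
  [[0, 0, 0], [0, 0, 0]],
  [[0, 0, 0], [0, 0, 0]],
  [[0, 0, 0], [0, 0, 0]],
], fingers=40, squeeze=20)

```text
time_s: 12.37
eef_pos: [579.4, 209.1, 43.3]
ee_rot: [-0.0, 0.999, -0.048, 0.0]
force: [-0.8, 0.5, -0.1]
grip_width: 0.469
```

>>> play_rows([
  [[0, 0, -8], [0, 0, 0]],
  [[0, 0, -15], [0, 0, 0]],
  [[0, 0, -25], [0, 0, 0]],
  [[0, 0, -35], [0, 0, 0]],
  [[0, 0, -35], [0, 0, 0]],
  [[0, 0, -30], [0, 0, 0]],
  [[0, 0, -10], [0, 0, 0]],
  [[0, 0, 0], [0, 0, 0]],
  [[0, 0, 0], [0, 0, 0]],
])

```text
time_s: 13.12
eef_pos: [579.1, 209.1, 200.9]
ee_rot: [0.0, 0.999, -0.048, -0.0]
force: [0.1, -0.2, -0.5]
grip_width: 0.472
```

```bash
python3 - <<'E'
from h import *
s=ctrl.sense();print(s["time_s"],s["eef_pos"],s["force"],s["grip_width"])
im=ctrl.capture("wrist");im2=ctrl.capture("scene");C=cam("wrist",s);h,S,v=hsv(im)
m=comp(cv2.morphologyEx(((h>100)&(h<125)&(S>120)&(v>50)).astype(np.uint8),cv2.MORPH_CLOSE,np.ones((5,5))),(256,150))
print(rect(C,m,36),"(visible part, lip hides 12 mm)")
ys,xs=np.nonzero(m);P=back(C,np.c_[xs,ys],36)-DK;P=Ro.from_euler('z',-DY,degrees=True).apply(P)
print("dock-frame extent x,y",np.percentile(P,[.3,99.7],axis=0)[:,:2])
cv2.imwrite("pics/m7.png",np.hstack([cv2.resize(im[:,:,::-1],(512,384)),cv2.resize(im2[140:220,245:345,::-1],(288,384),interpolation=cv2.INTER_CUBIC)]))
E
```

```text
13.1167 [579.05531709 209.11687461 200.88851659] [ 0.12182887 -0.15481124 -0.47941034] 0.4722928633411177
(array([583. , 209.3]), array([130.5,  86.9]), -5.49) (visible part, lip hides 12 mm)
dock-frame extent x,y [[-61.3176532  -43.21797476]
 [ 68.01775969  43.68826023]]
```

View pics/m7.png

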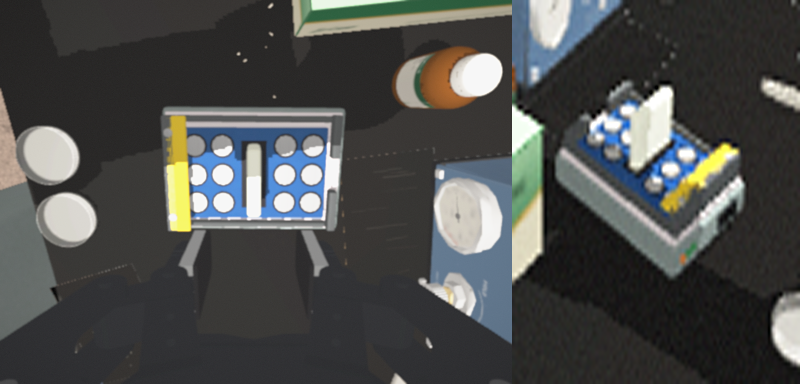

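```bash
python3 -c "
from rig import ctrl
print(ctrl.finish_job())"
```

```text
the job is handed in; nothing more can be done
None
```

The blue tray now lies flat on the dock's floor, with its robot-side edge under the yellow lip and its far edge inside the stops. I gripped it by the rib and tilted it 16°. I slid the edge about 10 mm under the lip, swung the tray down about that edge and lowered it in small steps until it touched. Then I let go and moved the gripper up clear.

- **Contact:** at touchdown the wrist force was about 8 N. The measured tool height put the tray's underside at floor level before I released it.
- **Final position (wrist image):** the tray is turned -5.5° against the dock's -5.6°. Its visible part runs from the lip at x = -61 mm to x = +68 mm, and from y = -43 to +44 mm. That is inside the pocket.
- **Surroundings:** both dishes and the amber bottle stand upright in the last wrist picture. I did not re-check the vial, dropper bottle or tub after the move; the arm did not go near them.
- **Time:** the robot clock stood at about 13 s when I handed the job in, against the 38 s limit.
- **One disagreement:** the top camera put the dock's lip about 5 mm farther out than the wrist camera did. I used the wrist camera for the dock and tray positions.

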